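# Snap the window retainer into a flow cell with its pusher

### The arm

A 6-joint arm with a two-finger parallel gripper is mounted at the origin on a cart in front of the work surface, level with it; the furniture and walls round the work are solid. World frame = base frame: x ahead of the robot, y to its left, z up, the work surface at z = 0. Lengths are in m, angles in degrees, forces in N, time in s.
With the tool pointing down it reaches from about 0.375 to 0.9 m from the base axis. Payload 3.1 kg.
Tool frame: the origin (TCP) lies on the centre line of the jaws, within the pads' length; the fingertips stand 17 mm ahead of it and the grasp point (between the pads) lies 2 mm behind it; z points along the fingers, y is the line along which they close (so a half turn about z gives the same grasp; the last joint's range is limited). The gripper opens to 87 mm and grips with 3 to 60 N. Pads are 19 mm wide; open, the fingers measure 117 mm over their backs; the gripper's body (75 mm by 190 mm) begins 51 mm behind the grasp point.
Start: joints at [-73.654, 30.224, 82.088, -0, 67.689, -10.227], TCP at [0.28, -0.559, 0.24] pointing down, gripper open.
Joint ranges: [-176.69, 176.69], [-43.24, 126.21], [12.49, 139.97], [-82, 262], [0, 151.66], [-163.58, 163.58]. Speed limits (degrees/s): [159.86, 159.86, 180, 180, 180, 180].

### API

Orientations are given as a 3x3 rotation matrix whose columns are the frame's x, y, z axes.
In Python, from rig import bot, imaging, finder gives the robot as it stands. The module is installed in compiled form; this text tells all that it offers.
- The arm moves only by the tool play_rows, never from a script. Its argument "motion" is a list that holds one entry, the list of rows, each a list of 6 numbers: the shift along the tool's x, y, z in normalised numbers (1 is 0.8 m), then the turn, a rotation vector about the tool's x, y, z in normalised numbers (1 is 180 degrees). In form: [[[dx, dy, dz, wx, wy, wz], ...]]. A call has 1 to 8 rows; each row is the pose to reach, as a shift and turn from the pose commanded when the call began, along the tool's axes at that moment; what a row does not reach only later rows make up. A row lasts 1/12 s, in which the tool goes at most 41.7 mm and 7.16 degrees, less where a joint would pass 70% of its speed; a pose out of reach is approached as far as the arm can. No shift or turn number may pass 1 either way. A call with a gripper value outside its range is refused whole. "fingers" is the finger opening in m, from 0 to 0.087, set as the call begins (left out, the last holds). The fingers move at their own pace and stop on an object; the grip force is fixed at half the most. Time passes only in rows, so rows that repeat a pose let the fingers close. It gives the time, the measured TCP pose, the force, the opening and the grip force at its end, in the units of the state.
- bot.read_state(): the state, without advancing time (a new reading comes with each control period).
- imaging.capture(name): name is "side" or "top"; returns a dict with "frame" (400x640x3 uint8, red, green, blue), "camera_matrix" (3x3 intrinsics, pixels), "R" (3x3) and "t" (3): a world point X has camera coordinates R X + t. Camera axes: x right, y down, z forward; pixel columns grow to the right and rows downward; lengths in m; the calibration is good to about 2 mm. A picture is of the moment at which its call begins. There is no depth.
- bot.hand_in(): hands the job in; it is judged then, once.
Trained networks look in the newest picture that a camera, given by its name, has taken for a name from the list of things; names that differ only in an ending like _2 or _b are one class to them, and where a whole thing is asked for, a point or a joint stands for the part that bears it (a point fixed in the world has none). Each returns a list of dicts, best first, with "confidence" (0 to 1); they miss things now and then, are a little off and sometimes report something else, mostly with a low value. They report only what shows in the picture. A call takes as long as a camera call. They do not tell look-alikes from the thing itself.
- finder.recognise(camera, name): "at" ([x, y, z] in m, in world coordinates, good to about 4 mm: the middle of the surface that is visible of it).
- finder.outline_of(camera, name): "pixels" (400x640 bool, what is visible of it).
The state is a dict: "time_s": time; "joint_positions": joint angles; "qvel": joint speeds; "tau": joint torques, N m; "position": TCP position; "tcp_rot": TCP orientation; "force": force on the tool from outside, world axes, zero at the start; "moment": the same for the moment, N m; "opening": opening from 0.0 (shut) to 1.0 (fully open); "grasp_force": force on a finger pad.
Only numpy, scipy, OpenCV 4.12 (cv2) and the standard library are available. Lean on these libraries where they do the work, as an engineer would, in place of code of your own. Each camera call takes 0.05 s, during which the arm holds its last target. There are 200 camera calls.

### The job

The white retainer ring has to go back over the glass window of the optical flow cell. Set the ring in the open port, flange down, and let go; then take the pusher from its stand and with it press the ring straight down, gently so that the glass is not overloaded, until it has snapped fully home under all three spring catches. Put the pusher back upright in its stand and leave the other things alone.

Things in the scene. Friction and masses are not known exactly. Their poses are not given: they have to be found in the camera images.
- flow_cell: Optical flow cell, fixed: aluminium barrel 84 mm in diameter on a dark foot plate 108 x 96 x 8 mm. Levelling feet hold it up: the foot plate's underside is 2 to 12 mm above the worktop, differing from time to time. Its flat upper face, with the port, is 46 mm above that underside. Hose barbs along its y axis, 60 mm out. Origin: centre of the foot plate's underside, on the barrel's axis; z up.
- port (a point): Centre of the port's mouth, on the barrel's axis, level with the upper face. The port is a round recess 50 mm in diameter, its mouth bevelled from 54 to 50 mm over the first 3 mm. In it, on a seat that spacers set 0 to 2.5 mm lower than the figures given here, are three spring catches in the wall and below them a glass window 46 mm wide, its top 19 mm below the face.
- catch_a (a joint): First spring catch, on the barrel's +x side: how far (m) it is pushed back into the wall, 0 = sprung out. Nose 9 mm wide, 3.5 mm out of the wall; its slope runs from 7.1 to 13.5 mm below the face, its flat underside is 14.5 mm below (all up to 2.5 mm lower, as the seat's spacers have it). A passing flange pushes it back 2.5 mm.
- catch_b (a joint): Second catch, 120 degrees on (anticlockwise from above); like catch_a. Pressing the ring down the slopes takes 6 to 13 N, then the force drops. The catches may spring out over its flange at once, or only when the ring bears on the window (on a springy O-ring, 20 N per mm) with up to 13 N. More than 20 N from the pusher on the ring can crack the glass.
- catch_c (a joint): Third catch, 240 degrees on (anticlockwise from above); like catch_a.
- retainer: White stepped plastic ring, 22 mm high, 35 g: flange 48 mm in diameter, 5 mm thick, lower edge bevelled; above it a neck 36 mm in diameter, 17 mm high; bore 25 mm, bevelled to 28 at the top. Origin: centre of the underside, z up. Let go in the port it rests on the catches, up to 5 degrees askew, its top 9 to 12 mm above the face; home, its top is 0 to 2.5 mm above the face.
- pusher: Hand pusher, 84 mm high, 120 g: black pilot 22 mm in diameter, 12 mm long (fits the ring's bore), black shoulder 34 mm in diameter, 8 mm thick, whose underside presses on the ring's top, then an aluminium handle 28 mm in diameter from 29 to 78 mm up. Origin: centre of the pilot's lower end, z up. It stands in the stand, origin 14 mm above the worktop.
- stand: Grey turned stand for the pusher, fixed: foot 68 mm in diameter, 26 mm high, upper part 48 mm in diameter, blind bore 24 mm in diameter, 16 mm deep, bevelled to 27 mm at the mouth, for the pilot; the pusher's shoulder rests on its top. Origin: centre of its underside, z up.
- beaker: Bystander: glass beaker 54 mm wide, 68 mm high, standing; origin at the centre of its underside.
- dropper_bottle: Bystander: small amber bottle 37 mm wide, 84 mm high, standing; origin at the centre of its underside.
- tweezers: Bystander: steel tweezers 128 mm long, lying; origin at the centre of their underside.
- hex_key: Bystander: black hex key 82 x 28 mm, lying; origin at the centre of its underside.
Things that resemble listed ones, but are neither listed nor needed, are in the scene too. Leave any blue look-alike of the pusher alone. Leave any red look-alike of the retainer alone.

How it is judged:
By the outcome, as a careful person would: the job done as asked, in the order asked, and still so for the second after the job is handed in, with the robot touching nothing.
It also fails if it takes over 72 s, if anything falls off the work surface, if the arm or the gripper's body presses on something with over 40 N, if the wrist force passes 120 N, or if a joint passes its speed limit or range.

## Working session

There is one attempt and no reset: what is moved stays moved. The work goes in short steps, Python scripts to look and compute and a tool call to move; the robot and the scene stay as the last step left them, time stands still between calls to the robot, and variables do not carry over. Pictures are saved under pics/ and viewed, at most 10 in all, crops included, and the job is handed in when it is done.

Besides the shell and the picture viewer there is one more tool, called after "Call:" in YAML: its name, and indented under it one key for each argument. play_rows: Moves the arm, as the interface text tells. Its arguments: {"type":"object","properties":{"motion":{"type":"array"},"fingers":{"type":"number"}},"required":["motion"]}

```bash
mkdir -p pics; cat > h.py <<'E'
import numpy as np, cv2
from rig import bot, imaging, finder
def ray(c,u,v):
    d=np.linalg.inv(c["camera_matrix"])@[u,v,1.]; R=np.array(c["R"]);t=np.array(c["t"])
    return -R.T@t, R.T@d
def tri(c1,p1,c2,p2):
    (o1,d1),(o2,d2)=ray(c1,*p1),ray(c2,*p2)
    d1/=np.linalg.norm(d1);d2/=np.linalg.norm(d2)
    s=np.linalg.lstsq(np.c_[d1,-d2],o2-o1,rcond=None)[0]
    a,b=o1+s[0]*d1,o2+s[1]*d2
    return (a+b)/2,np.linalg.norm(a-b)
def atz(c,p,z):
    o,d=ray(c,*p); return o+d*(z-o[2])/d[2]
def proj(c,X):
    q=np.array(c["camera_matrix"])@(np.array(c["R"])@X+c["t"]); return q[:2]/q[2]
E
python3 - <<'E'
from h import *
np.set_printoptions(precision=4,suppress=True)
for n in("side","top"):
    c=imaging.capture(n);cv2.imwrite(f"pics/{n}0.png",c["frame"][...,::-1])
    print(n,"cam at",-np.array(c["R"]).T@c["t"],np.array(c["R"])[2])
    for k in "flow_cell retainer pusher stand beaker dropper_bottle tweezers hex_key".split():
        for r in finder.recognise(n,k):print(k,round(r["confidence"],2),np.round(r["at"],3),proj(c,np.array(r["at"])).round())
s=bot.read_state();print(s["time_s"],s["position"],s["tcp_rot"],s["force"],s["opening"])
E
```

```text
side cam at [-0.415  -0.5193  0.8766] [ 0.6918  0.3959 -0.6039]
flow_cell 0.84 [0.495 0.162 0.028] [284. 198.]
retainer 0.7 [0.465 0.046 0.011] [309. 218.]
retainer 0.69 [ 0.509 -0.028  0.006] [335. 218.]
pusher 0.83 [ 0.366 -0.263  0.054] [386. 261.]
pusher 0.64 [ 0.461 -0.217  0.069] [385. 231.]
pusher 0.31 [0.631 0.037 0.004] [336. 194.]
stand 0.63 [ 0.456 -0.219  0.015] [383. 246.]
dropper_bottle 0.64 [ 0.609 -0.356  0.047] [445. 224.]
tweezers 0.6 [0.631 0.039 0.004] [335. 194.]
hex_key 0.54 [0.495 0.162 0.03 ] [284. 197.]
top cam at [0.3416 0.0021 1.4962] [ 0.1261 -0.0093 -0.992 ]
flow_cell 0.74 [0.507 0.181 0.032] [257. 210.]
retainer 0.41 [0.473 0.052 0.005] [298. 221.]
pusher 0.57 [ 0.379 -0.252  0.082] [398. 249.]
pusher 0.51 [ 0.468 -0.214  0.094] [385. 219.]
stand 0.75 [ 0.467 -0.208  0.01 ] [379. 222.]
beaker 0.72 [0.601 0.383 0.032] [194. 181.]
dropper_bottle 0.6 [ 0.612 -0.342  0.06 ] [423. 174.]
tweezers 0.63 [0.635 0.044 0.005] [300. 171.]
0.9 [ 0.2796 -0.559   0.2396] [[ 0.8944  0.4473  0.    ]
 [ 0.4473 -0.8944 -0.    ]
 [-0.      0.     -1.    ]] [-0.3623 -0.1878 -0.438 ] 1.0034652501597343
```

View pics/side0.png

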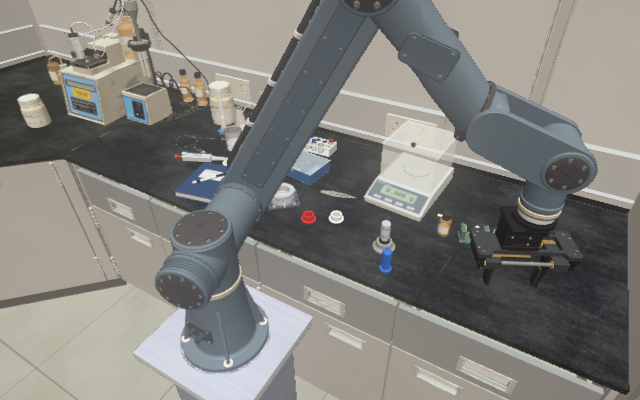

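View pics/top0.png

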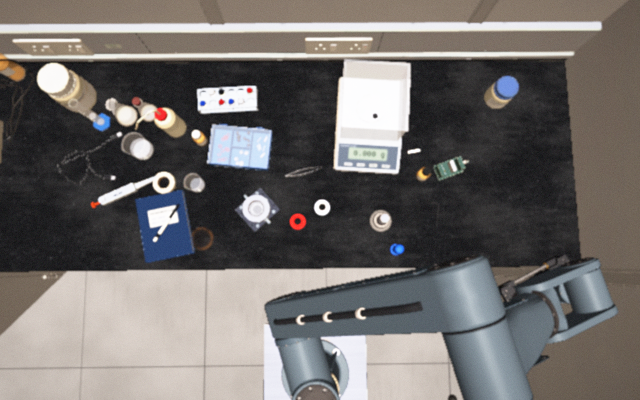

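Candidates for the ring: white at side (336,216) / top (322,207), and red at side (308,217) / top (298,221). Candidates for the pusher: aluminium/black in the grey stand at side (384,232) / top (380,219), and blue at side (386,261) / top (397,249). By the description I choose the white ring and the aluminium pusher in the stand. The cell is at top (257,209), partly hidden by the arm at side (285,195).

```bash
cat >> h.py <<'E'
from scipy.optimize import minimize
def sil(c,x,y,z,discs,box,S=8):
    """anti-aliased silhouette of stacked frusta [(r,z0,z1),...] in box u0,v0,u1,v1"""
    u0,v0,u1,v1=box; im=np.zeros(((v1-v0)*S,(u1-u0)*S),np.uint8)
    a=np.linspace(0,2*np.pi,48)
    for r,z0,z1 in discs:
        P=np.array([[x+r*np.cos(t),y+r*np.sin(t),z+h] for h in(z0,z1) for t in a])
        q=(P@np.array(c["R"]).T+c["t"])@np.array(c["camera_matrix"]).T; q=q[:,:2]/q[:,2:]
        q=(q+.5-[u0,v0])*S-.5
        cv2.fillConvexPoly(im,cv2.convexHull(np.round(q*16).astype(np.int32)),255,shift=4)
    return cv2.resize(im,(u1-u0,v1-v0),interpolation=cv2.INTER_AREA)/255.
def fit(cs,ms,boxes,discs,p0,z=None):
    def f(p):
        return sum(((sil(c,p[0],p[1],p[2] if z is None else z,discs,b)-m)**2).sum() for c,m,b in zip(cs,ms,boxes))
    n=3 if z is None else 2
    sx=np.vstack([p0[:n]]+[np.array(p0[:n])+.008*np.eye(n)[i] for i in range(n)])
    r=minimize(f,p0[:n],method="Nelder-Mead",options=dict(initial_simplex=sx,xatol=1e-4,fatol=1e-3))
    return r.x,r.fun
RING=[(.024,0,.005),(.018,.005,.022)]
E
python3 - <<'E'
from h import *
np.set_printoptions(precision=4,suppress=True)
C={n:imaging.capture(n) for n in("side","top")}
def crop(c,b,s): return cv2.resize(c["frame"][b[1]:b[3],b[0]:b[2],::-1],None,fx=s,fy=s,interpolation=cv2.INTER_CUBIC)
a=crop(C["side"],(262,170,402,278),5); b=crop(C["top"],(230,180,410,260),4)
a=cv2.resize(crop(C["side"],(262,180,402,276),1),(780,0) if 0 else (560,384),interpolation=cv2.INTER_CUBIC)
cv2.imwrite("pics/s1.png",crop(C["side"],(262,175,402,275),5)); cv2.imwrite("pics/t1.png",crop(C["top"],(225,180,410,260),4))
def white(c,b):
    f=c["frame"][b[1]:b[3],b[0]:b[2]].astype(float).min(2); return f
B={"side":(322,204,350,230),"top":(308,194,336,222)}
# ring mask: soft white, fill the bore
M={}
for n in B:
    f=white(C[n],B[n]); m=np.clip((f-45)/(150-45),0,1)
    hard=(m>.4).astype(np.uint8);cn,_=cv2.findContours(hard,cv2.RETR_EXTERNAL,cv2.CHAIN_APPROX_NONE)
    k=max(cn,key=cv2.contourArea);fill=np.zeros_like(hard);cv2.drawContours(fill,[k],-1,1,-1)
    inner=cv2.erode(fill,np.ones((3,3)));m=np.maximum(m,inner);m*=cv2.dilate(fill,np.ones((3,3)));M[n]=m
    print(n,m.sum(), f[0,:5], C[n]["camera_matrix"][0])
cs=[C["side"],C["top"]];ms=[M["side"],M["top"]];bs=[B["side"],B["top"]]
p0=[.505,-.028,0.]
print("ring both",fit(cs,ms,bs,RING,p0),"z0 both",fit(cs,ms,bs,RING,p0,0.))
for i in(0,1):print("single z0",fit(cs[i:i+1],ms[i:i+1],bs[i:i+1],RING,p0,0.))
for n in C:
  for k in("retainer","pusher","stand","flow_cell"):
    for r in finder.outline_of(n,k)[:2]:
        v,u=np.nonzero(r["pixels"]);print(n,k,round(r["confidence"],2),len(u),u.mean().round(1),v.mean().round(1),u.min(),u.max(),v.min(),v.max())
E
```

```text
side 184.8 [73. 76. 75. 74. 69.] [416.2827   0.     325.2851]
top 231.3142857142857 [33. 39. 40. 46. 41.] [464.8608   0.     317.8098]
ring both (array([ 0.5162, -0.0254, -0.0004]), np.float64(49.29704116940894)) z0 both (array([ 0.5164, -0.0254]), np.float64(49.18191182355295))
single z0 (array([ 0.5161, -0.0259]), np.float64(10.342601668118228))
single z0 (array([ 0.519 , -0.0238]), np.float64(37.85431537320811))
side retainer 0.67 148 336.1 217.1 329 343 211 223
side retainer 0.41 72 331.7 193.1 323 341 191 195
side pusher 0.57 216 384.9 232.8 379 390 221 244
side pusher 0.49 265 386.0 260.9 379 392 248 273
side stand 0.57 189 382.1 245.9 372 394 239 253
side flow_cell 0.68 563 284.4 198.0 269 299 183 210
top retainer 0.6 312 192.9 182.1 183 203 173 191
top retainer 0.56 181 297.8 221.1 290 306 214 229
top pusher 0.5 1079 257.0 209.3 236 279 188 231
top pusher 0.41 106 381.7 218.8 376 388 214 224
top stand 0.56 288 378.4 221.2 369 390 210 231
top flow_cell 0.86 1002 256.7 209.2 236 277 189 230
```

View pics/s1.png

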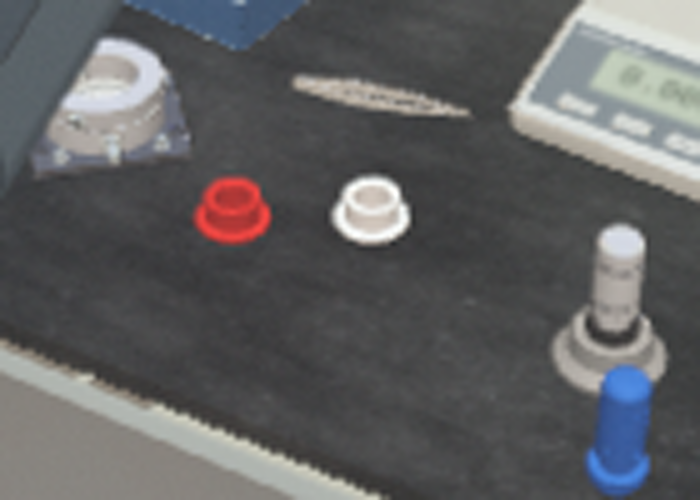

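View pics/t1.png

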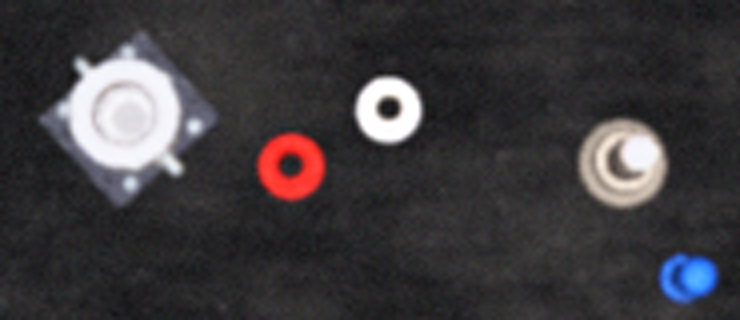

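The crops confirm the choice. In the side crop the white ring is at about (336,217), flange down and upright, the red one is left of it, and the aluminium pusher stands in the grey stand at (385,232), with the blue one in front. The ring measures about (0.5165, -0.025, 0), with z near 0 as expected. Moving over it with the present yaw.

Careful with the scale: shifts go in shares of 0.8 m and turns go in shares of 180 degrees. That gives: 0.225 m / 0.8 = 0.2813, -0.186 m / 0.8 = -0.2325.

Call:
play_rows:
  motion:
    - [[0.2813,-0.2325,0,0,0,0],[0.2813,-0.2325,0,0,0,0],[0.2813,-0.2325,0,0,0,0],[0.2813,-0.2325,0,0,0,0],[0.2813,-0.2325,0,0,0,0],[0.2813,-0.2325,0,0,0,0],[0.2813,-0.2325,0,0,0,0],[0.2813,-0.2325,0,0,0,0]]
  fingers: 0.06

```text
time_s: 2.07
position: [0.3985, -0.2844, 0.2394]
tcp_rot: [[0.892, 0.453, -0.001], [0.453, -0.892, 0.006], [0.002, -0.005, -1.0]]
force: [0.4, 0.7, 0.2]
opening: 0.693
grasp_force: 0.0
```

Converted, 0.225 m / 0.8 = 0.2813, -0.186 m / 0.8 = -0.2325.

Call:
play_rows:
  motion:
    - [[0.2813,-0.2325,0,0,0,0],[0.2813,-0.2325,0,0,0,0],[0.2813,-0.2325,0,0,0,0],[0.2813,-0.2325,0,0,0,0],[0.2813,-0.2325,0,0,0,0],[0.2813,-0.2325,0,0,0,0],[0.2813,-0.2325,0,0,0,0],[0.2813,-0.2325,0,0,0,0]]

```text
time_s: 2.73
position: [0.518, -0.0191, 0.2399]
tcp_rot: [[0.891, 0.453, 0.003], [0.453, -0.891, 0.002], [0.004, -0.001, -1.0]]
force: [0.1, -0.2, 0.2]
opening: 0.691
grasp_force: 0.0
```

```bash
python3 - <<'E'
from h import *
np.set_printoptions(precision=4,suppress=True)
s=bot.read_state();print(s["time_s"],s["position"],s["force"],s["joint_positions"])
C={n:imaging.capture(n) for n in("side","top")}
def crop(c,b,s): return cv2.resize(c["frame"][b[1]:b[3],b[0]:b[2],::-1],None,fx=s,fy=s,interpolation=cv2.INTER_CUBIC)
cv2.imwrite("pics/s2.png",np.vstack([crop(C["side"],(250,165,410,275),4),np.zeros((4,640,3),np.uint8)]))
for n in C: np.save(f"pics/{n}2.npy",C[n],allow_pickle=True)
for n in C:
  for k in("stand","flow_cell"):
    for r in finder.outline_of(n,k)[:1]:
        v,u=np.nonzero(r["pixels"]);print(n,k,round(r["confidence"],2),len(u),u.mean().round(1),v.mean().round(1),u.min(),u.max(),v.min(),v.max())
E
```

```text
2.7333 [ 0.518  -0.0191  0.2399] [ 0.1017 -0.161   0.1791] [-14.5779  21.9459  97.3562   0.2091  60.5633  48.3521]
side stand 0.47 198 382.2 246.2 372 394 239 253
side flow_cell 0.73 710 281.9 196.8 267 299 183 210
top stand 0.55 238 378.0 221.2 370 389 210 230
top flow_cell 0.97 1091 257.0 209.2 236 278 189 230
```

View pics/s2.png

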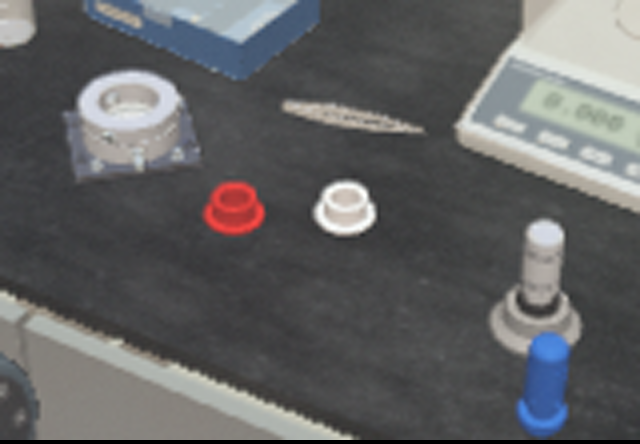

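The side crop shows everything unoccluded: cell face centre at about (282.5,190), white ring at (336,217), pusher axis at (385,235). Fitting cell and stand/pusher models in both views.

```bash
python3 - <<'E'
from h import *
np.set_printoptions(precision=4,suppress=True)
C={n:np.load(f"pics/{n}2.npy",allow_pickle=True).item() for n in("side","top")}
def mask(n,b,lo,hi,close=0):
    f=C[n]["frame"][b[1]:b[3],b[0]:b[2]].astype(float).min(2); m=np.clip((f-lo)/(hi-lo),0,1)
    h=(m>.4).astype(np.uint8)
    h=cv2.morphologyEx(h,cv2.MORPH_OPEN,np.ones((3,3),np.uint8)) if not close else cv2.morphologyEx(h,cv2.MORPH_CLOSE,np.ones((close,close),np.uint8))
    cn,_=cv2.findContours(h,cv2.RETR_EXTERNAL,cv2.CHAIN_APPROX_NONE);k=max(cn,key=cv2.contourArea)
    fl=np.zeros_like(h);cv2.drawContours(fl,[k],-1,1,-1)
    return np.maximum(m,cv2.erode(fl,np.ones((3,3))))*cv2.dilate(fl,np.ones((3,3)))
def run(name,B,lo,hi,discs,p0,close,zs):
    M={n:mask(n,B[n],lo,hi,close) for n in B}
    ns=list(B);print(name,[M[n].sum().round(1) for n in ns])
    x,f=fit([C[n] for n in ns],[M[n] for n in ns],[B[n] for n in ns],discs,p0);print(" both",x,f)
    for n in ns:
        for z in zs: print(" ",n,z,*fit([C[n]],[M[n]],[B[n]],discs,p0,z))
    for n in ns: print("  area model",n,sil(C[n],*x,discs,B[n]).sum())
run("cell",{"side":(262,176,302,212),"top":(232,184,282,234)},95,190,[(.042,-.038,0)],[.495,.165,.052],0,(.048,.053,.058))
run("ring",{"side":(322,204,350,230),"top":(308,194,336,222)},60,170,RING,[.516,-.025,0],0,(0.,))
SP=[(.034,0,.008),(.024,.008,.026),(.017,.026,.034),(.014,.034,.096)]
run("stand",{"side":(366,212,400,258),"top":(362,204,396,236)},60,140,SP,[.465,-.215,0],5,(0.,))
# fringes: balance front edge
for p in((365,197),(415,217)):print("bal",atz(C["side"],p,0.))
s=bot.read_state();print(s["position"],s["qvel"])
E
```

```text
cell [np.float64(476.4), np.float64(689.9)]
 both [0.5137 0.1851 0.0444] 77.35994368243198
  side 0.048 [0.5095 0.1816] 21.227444505149844
  side 0.053 [0.5039 0.1774] 22.919543495416743
  side 0.058 [0.4985 0.1728] 25.322155446285837
  top 0.048 [0.513 0.185] 54.648944269250805
  top 0.053 [0.5124 0.1844] 52.67929939582155
  top 0.058 [0.512  0.1837] 50.58198540727464
  area model side 498.6078431372549
  area model top 602.7372549019608
ring [np.float64(169.9), np.float64(121.6)]
 both [ 0.5094 -0.0292  0.0061] 53.493829201101924
  side 0.0 [ 0.5165 -0.0258] 4.236475100168086
  top 0.0 [ 0.5099 -0.0276] 48.6277976366369
  area model side 158.09803921568627
  area model top 178.2549019607843
stand [np.float64(453.3), np.float64(374.5)]
 both [ 0.4727 -0.2132 -0.0009] 51.909203431372546
  side 0.0 [ 0.4723 -0.214 ] 46.83311328575548
  top 0.0 [ 0.4723 -0.2126] 3.1856576196655135
  area model side 499.25882352941176
  area model top 359.54509803921565
bal [ 0.67   -0.0592  0.    ]
bal [ 0.6517 -0.2499  0.    ]
[ 0.5153 -0.0265  0.2395] [-0.3644 -0.0685  0.1253  0.06    0.0305  0.125 ]
```

```bash
python3 - <<'E'
from h import *
np.set_printoptions(precision=4,suppress=True)
C={n:np.load(f"pics/{n}2.npy",allow_pickle=True).item() for n in("side","top")}
im0=cv2.imread("pics/top0.png")[...,::-1]
def mask(f,b,th,op):
    f=f[b[1]:b[3],b[0]:b[2]].astype(np.float32).min(2)
    S=8;F=cv2.resize(f,None,fx=S,fy=S,interpolation=cv2.INTER_CUBIC);h=(F>th).astype(np.uint8)
    if op:h=cv2.morphologyEx(h,cv2.MORPH_OPEN,cv2.getStructuringElement(2,(op*S,op*S)))
    cn,_=cv2.findContours(h,cv2.RETR_EXTERNAL,cv2.CHAIN_APPROX_NONE);k=max(cn,key=cv2.contourArea)
    fl=np.zeros_like(h);cv2.drawContours(fl,[k],-1,1,-1)
    return cv2.resize(fl.astype(np.float32),f.shape[::-1],interpolation=cv2.INTER_AREA)
b={"side":(260,174,304,214),"top":(232,184,282,234)};D=[(.042,-.038,0)]
for n,z in(("top",.05),("side",.048),("side",.053)):
  for th in(90,110,130,150,170):
    m=mask(C[n]["frame"],b[n],th,8 if n=="top" else 5);x,f=fit([C[n]],[m],[b[n]],D,[.511,.183],z)
    print(n,z,th,m.sum().round(),sil(C[n],*x,z,D,b[n]).sum().round(),x,round(f,1))
# joint with both at th
for th in(110,150):
    ms=[mask(C[n]["frame"],b[n],th,8 if n=="top" else 5) for n in b];print("both",th,fit([C[n] for n in b],ms,list(b.values()),D,[.511,.183,.052]))
br={"side":(322,204,350,230),"top":(308,194,336,222)}
for n,f in(("top",im0),("side",C["side"]["frame"])):
  for th in(90,120,150):
    m=mask(f,br[n],th,0);x,e=fit([C[n]],[m],[br[n]],RING,[.516,-.025],0.);print("ring",n,th,m.sum().round(),sil(C[n],*x,0,RING,br[n]).sum().round(),x,round(e,1))
s=bot.read_state();print(s["position"],s["time_s"])
E
```

```text
top 0.05 90 838.0 608.0 [0.5102 0.1838] 195.9
top 0.05 110 702.0 608.0 [0.5124 0.1845] 65.0
top 0.05 130 663.0 607.0 [0.5128 0.1843] 32.2
top 0.05 150 636.0 607.0 [0.5132 0.1847] 15.2
top 0.05 170 611.0 607.0 [0.5132 0.1847] 7.3
side 0.048 90 695.0 509.0 [0.5018 0.1769] 154.7
side 0.048 110 550.0 505.0 [0.5082 0.1803] 23.5
side 0.048 130 485.0 503.0 [0.5102 0.182 ] 15.7
side 0.048 150 348.0 501.0 [0.5126 0.1833] 128.4
side 0.048 170 100.0 477.0 [0.5438 0.2044] 358.1
side 0.053 90 695.0 515.0 [0.4966 0.1731] 149.2
side 0.053 110 550.0 511.0 [0.5026 0.1759] 20.2
side 0.053 130 485.0 509.0 [0.5044 0.1778] 17.5
side 0.053 150 348.0 507.0 [0.5075 0.1784] 133.8
side 0.053 170 100.0 482.0 [0.5387 0.2049] 363.6
both 110 (array([0.513 , 0.1843, 0.0438]), np.float64(98.24320629009878))
both 150 (array([0.5137, 0.1851, 0.0461]), np.float64(144.73823300758724))
ring top 90 233.0 177.0 [ 0.5166 -0.0246] 39.0
ring top 120 220.0 177.0 [ 0.5174 -0.0237] 25.8
ring top 150 209.0 177.0 [ 0.5174 -0.0242] 15.9
ring side 90 180.0 156.0 [ 0.5158 -0.0258] 10.5
ring side 120 166.0 156.0 [ 0.5165 -0.0258] 2.9
ring side 150 155.0 155.0 [ 0.5162 -0.026 ] 0.9
[ 0.5153 -0.0265  0.2395] 3.0333
```

Converted, 0.1 m / 0.8 = 0.125.

Call:
play_rows:
  motion:
    - [[0,0,0.125,0,0,0],[0,0,0.125,0,0,0],[0,0,0.125,0,0,0],[0,0,0.125,0,0,0],[0,0,0.125,0,0,0]]

```text
time_s: 3.45
position: [0.5151, -0.0262, 0.139]
tcp_rot: [[0.895, 0.445, -0.002], [0.445, -0.895, 0.0], [-0.002, -0.001, -1.0]]
force: [-0.0, -1.2, 0.6]
opening: 0.689
grasp_force: 0.0
```

Converted, 0.107 m / 0.8 = 0.1338, 0.002 m / 0.8 = 0.0025.

Call:
play_rows:
  motion:
    - [[0.0025,-0.0006,0.05,0,0,0],[0.0025,-0.0006,0.1,0,0,0],[0.0025,-0.0006,0.125,0,0,0],[0.0025,-0.0006,0.1338,0,0,0],[0.0025,-0.0006,0.1338,0,0,0],[0.0025,-0.0006,0.1338,0,0,0]]

```text
time_s: 3.95
position: [0.5188, -0.0244, 0.0341]
tcp_rot: [[0.895, 0.447, 0.003], [0.447, -0.895, -0.001], [0.002, 0.002, -1.0]]
force: [1.1, -0.2, -0.1]
opening: 0.689
grasp_force: 0.0
```

Call:
play_rows:
  motion:
    - [[0,0,0,0,0,0],[0,0,0,0,0,0],[0,0,0,0,0,0],[0,0,0,0,0,0],[0,0,0,0,0,0],[0,0,0,0,0,0]]
  fingers: 0.028

```text
time_s: 4.45
position: [0.5177, -0.0237, 0.0333]
tcp_rot: [[0.894, 0.447, 0.001], [0.447, -0.894, -0.0], [0.001, 0.001, -1.0]]
force: [-1.1, -0.5, 5.6]
opening: 0.401
grasp_force: 30.0
```

Converted, -0.1886 m / 0.8 = -0.2358, 0.0898 m / 0.8 = 0.1123.

Call:
play_rows:
  motion:
    - [[0,0,-0.0375,0,0,0],[0,0,-0.075,0,0,0],[0.0113,-0.0236,-0.1,0,0,0],[0.0336,-0.0708,-0.1,0,0,0],[0.0561,-0.1179,-0.1,0,0,0],[0.0785,-0.165,-0.1,0,0,0],[0.101,-0.2121,-0.1,0,0,0],[0.1123,-0.2358,-0.1,0,0,0]]

```text
time_s: 5.12
position: [0.5122, 0.1892, 0.1126]
tcp_rot: [[0.893, 0.45, -0.0], [0.45, -0.893, 0.001], [0.0, -0.001, -1.0]]
force: [-0.0, -0.3, -1.0]
opening: 0.402
grasp_force: 30.0
```

Call:
play_rows:
  motion:
    - [[0,0,0,0,0,0],[0,0,0,0,0,0],[0,0,0,0,0,0],[0,0,0,0,0,0]]

```text
time_s: 5.45
position: [0.5131, 0.184, 0.1124]
tcp_rot: [[0.895, 0.446, -0.001], [0.446, -0.895, -0.0], [-0.001, 0.0, -1.0]]
force: [0.7, 0.2, -0.4]
opening: 0.402
grasp_force: 30.0
```

```bash
python3 - <<'E'
from h import *
np.set_printoptions(precision=4,suppress=True)
s=bot.read_state();print(s["time_s"],s["position"],s["force"],s["opening"]*87)
c=imaging.capture("side");t=imaging.capture("top")
s=bot.read_state();p=np.array(s["position"]);print(p)
def crop(c,b,s): return cv2.resize(c["frame"][b[1]:b[3],b[0]:b[2],::-1],None,fx=s,fy=s,interpolation=cv2.INTER_CUBIC)
cv2.imwrite("pics/s3.png",crop(c,(240,130,330,220),6))
np.save("pics/side3.npy",c,allow_pickle=True)
# predicted pixels: ring underside centre/top centre and port
for q in([0,0,-.0333],[0,0,-.0113]):print(proj(c,p+q))
print(proj(c,np.array([.513,.1847,.048])))
E
```

```text
5.45 [0.5131 0.184  0.1124] [ 0.7127  0.2064 -0.4236] 34.99672595928541
[0.5133 0.1839 0.1124]
[280.931  181.0752]
[280.4967 175.6443]
[281.2828 188.5628]
```

View pics/s3.png

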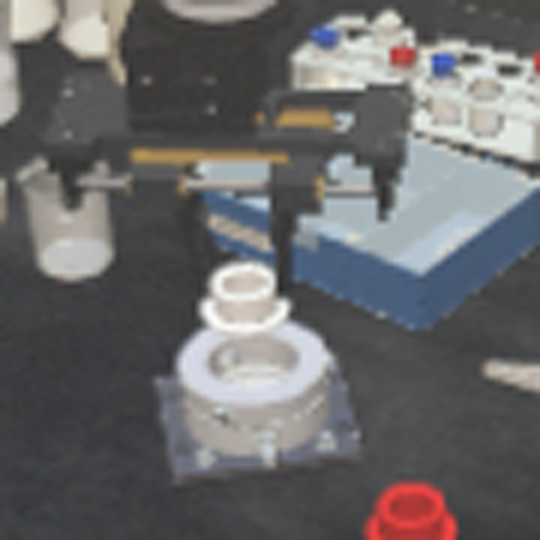

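The crop shows the ring held level above the port: flange centre at about (281,181.7), cell face centre at about (282.4,190). Checking the lateral offset by fitting.

```bash
python3 - <<'E'
from h import *
np.set_printoptions(precision=4,suppress=True)
c=np.load("pics/side3.npy",allow_pickle=True).item()
def mk(b,th,op):
    f=c["frame"][b[1]:b[3],b[0]:b[2]].astype(np.float32).min(2);S=8
    h=(cv2.resize(f,None,fx=S,fy=S,interpolation=cv2.INTER_CUBIC)>th).astype(np.uint8)
    h=cv2.morphologyEx(h,cv2.MORPH_OPEN,cv2.getStructuringElement(2,(op*S,op*S)))
    cn,_=cv2.findContours(h,cv2.RETR_EXTERNAL,cv2.CHAIN_APPROX_NONE);k=max(cn,key=cv2.contourArea)
    fl=np.zeros_like(h);cv2.drawContours(fl,[k],-1,1,-1);return cv2.resize(fl.astype(np.float32),f.shape[::-1],interpolation=cv2.INTER_AREA),cv2.boundingRect(k)
R=np.array(c["R"])[0]; print("right",R)
for th in(120,140,160):
    # flange rows only: width extents per row
    f=c["frame"].astype(float).min(2)
    m,_=mk((270,170,294,184),th,1); x,e=fit([c],[m],[(270,170,294,184)],RING,[.513,.184],.079);print("ring",th,x,e,"right",R@[*x,0])
for th in(115,130,140):
    b=(262,182,302,212); m,_=mk(b,th,5)
    # side extents between rows 192..202 only: compare silhouettes there
    x,e=fit([c],[m],[b],[(.042,-.038,0)],[.511,.183],.048);print("cell",th,x,e,"right",R@[*x,0])
# left/right edges by max gradient, rows of the barrel and flange
for nm,rows,(l,r) in(("cell",range(191,201),(264,302)),("ring",range(180,184),(270,296))):
    for v in rows:
        a=np.interp(np.arange(l,r,.1),np.arange(640),f[v]); i=np.nonzero(a>125)[0]; print(nm,v,l+i[0]*.1,l+i[-1]*.1,"mid",l+(i[0]+i[-1])*.05)
E
```

```text
right [ 0.4957 -0.8685 -0.0015]
ring 120 [0.5105 0.1842] 3.1576150173611115 right 0.09306495921915324
ring 140 [0.5094 0.1832] 2.333545368668301 right 0.0933780771278511
ring 160 [0.5089 0.1825] 2.654282472486543 right 0.09367902791264132
cell 115 [0.5102 0.1815] 25.72873814683655 right 0.0952298466052597
cell 130 [0.5113 0.183 ] 26.698875226024846 right 0.09449045356559348
cell 140 [0.5132 0.1837] 55.23061042477653 right 0.09481905791420694
cell 191 268.9 295.3 mid 282.1
cell 192 269.1 293.9 mid 281.5
cell 193 268.8 294.3 mid 281.55
cell 194 269.4 293.9 mid 281.65
cell 195 270.4 294.1 mid 282.25
cell 196 270.0 293.9 mid 281.95
cell 197 269.7 294.0 mid 281.85
cell 198 270.4 293.8 mid 282.1
cell 199 270.2 293.9 mid 282.05
cell 200 270.3 293.4 mid 281.85
ring 180 272.9 287.9 mid 280.4
ring 181 272.7 288.0 mid 280.35
ring 182 272.8 287.6 mid 280.2
ring 183 273.4 288.1 mid 280.75
```

Converted, 0.025 m / 0.8 = 0.0313, 0.001 m / 0.8 = 0.0013.

Call:
play_rows:
  motion:
    - [[0.0013,0.0006,0.0125,0,0,0],[0.0013,0.0006,0.025,0,0,0],[0.0013,0.0006,0.0313,0,0,0],[0.0013,0.0006,0.0313,0,0,0],[0.0013,0.0006,0.0313,0,0,0]]

```text
time_s: 5.97
position: [0.5137, 0.185, 0.0866]
tcp_rot: [[0.895, 0.447, -0.002], [0.447, -0.895, -0.0], [-0.002, -0.001, -1.0]]
force: [1.0, 0.2, -0.7]
opening: 0.403
grasp_force: 30.0
```

Converted, 0.004 m / 0.8 = 0.005, 0.002 m / 0.8 = 0.0025.

Call:
play_rows:
  motion:
    - [[0,0,0.0025,0,0,0],[0,0,0.005,0,0,0],[0,0,0.005,0,0,0],[0,0,0.005,0,0,0]]

```text
time_s: 6.3
position: [0.5143, 0.1853, 0.0836]
tcp_rot: [[0.894, 0.447, 0.0], [0.447, -0.894, 0.0], [0.0, 0.0, -1.0]]
force: [0.2, -0.5, -0.3]
opening: 0.404
grasp_force: 30.0
```

Call:
play_rows:
  motion:
    - [[0,0,0.0019,0,0,0],[0,0,0.0038,0,0,0],[0,0,0.0038,0,0,0],[0,0,0.0038,0,0,0]]

```text
time_s: 6.63
position: [0.5142, 0.1851, 0.0808]
tcp_rot: [[0.894, 0.447, -0.0], [0.447, -0.894, -0.0], [-0.0, 0.0, -1.0]]
force: [-0.8, -0.9, 3.3]
opening: 0.401
grasp_force: 30.0
```

Converted, -0.0012 m / 0.8 = -0.0015, 0.0006 m / 0.8 = 0.0008.

Call:
play_rows:
  motion:
    - [[-0.0015,0.0008,0,0,0,0],[-0.0015,0.0008,0,0,0,0],[-0.0015,0.0008,0,0,0,0],[-0.0015,0.0008,0,0,0,0]]

```text
time_s: 6.97
position: [0.5135, 0.1842, 0.0804]
tcp_rot: [[0.894, 0.447, -0.0], [0.447, -0.894, 0.0], [0.0, -0.0, -1.0]]
force: [0.1, -0.1, 0.1]
opening: 0.404
grasp_force: 30.0
```

Converted, 0.001 m / 0.8 = 0.0013.

Call:
play_rows:
  motion:
    - [[0,0,0.0013,0,0,0],[0,0,0.0013,0,0,0],[0,0,0.0013,0,0,0]]

```text
time_s: 7.22
position: [0.5135, 0.1842, 0.0794]
tcp_rot: [[0.894, 0.447, -0.0], [0.447, -0.894, -0.0], [-0.0, 0.0, -1.0]]
force: [0.0, -0.9, -1.3]
opening: 0.401
grasp_force: 30.0
```

Converted, 0.002 m / 0.8 = 0.0025, 0.001 m / 0.8 = 0.0013.

Call:
play_rows:
  motion:
    - [[0,0,0.0013,0,0,0],[0,0,0.0025,0,0,0],[0,0,0.0025,0,0,0],[0,0,0.0025,0,0,0]]

```text
time_s: 7.55
position: [0.5131, 0.1836, 0.078]
tcp_rot: [[0.894, 0.448, -0.001], [0.448, -0.894, -0.001], [-0.001, 0.001, -1.0]]
force: [-1.4, -4.0, 4.6]
opening: 0.403
grasp_force: 30.0
```

Converted, 0.002 m / 0.8 = 0.0025, 0.001 m / 0.8 = 0.0013.

Call:
play_rows:
  motion:
    - [[0,0,0.0013,0,0,0],[0,0,0.0025,0,0,0],[0,0,0.0025,0,0,0],[0,0,0.0025,0,0,0]]

```text
time_s: 7.88
position: [0.5129, 0.1834, 0.0757]
tcp_rot: [[0.894, 0.448, -0.001], [0.448, -0.894, -0.001], [-0.002, 0.001, -1.0]]
force: [-0.9, -4.3, 1.9]
opening: 0.399
grasp_force: 30.0
```

Converted, 0.001 m / 0.8 = 0.0013, -0.0008 m / 0.8 = -0.001.

Call:
play_rows:
  motion:
    - [[-0.001,0.0013,0,0,0,0],[-0.001,0.0013,0,0,0,0],[-0.001,0.0013,0.0013,0,0,0],[-0.001,0.0013,0.0013,0,0,0],[-0.001,0.0013,0.0013,0,0,0]]

```text
time_s: 8.3
position: [0.5131, 0.183, 0.0743]
tcp_rot: [[0.894, 0.447, -0.0], [0.447, -0.894, 0.0], [-0.0, -0.0, -1.0]]
force: [-1.0, -0.9, 0.2]
opening: 0.401
grasp_force: 30.0
```

Converted, 0.002 m / 0.8 = 0.0025, 0.001 m / 0.8 = 0.0013.

Call:
play_rows:
  motion:
    - [[0,0,0.0013,0,0,0],[0,0,0.0025,0,0,0],[0,0,0.0025,0,0,0],[0,0,0.0025,0,0,0]]

```text
time_s: 8.63
position: [0.5132, 0.1829, 0.0725]
tcp_rot: [[0.894, 0.447, -0.0], [0.447, -0.894, -0.0], [-0.0, 0.0, -1.0]]
force: [-1.6, -1.8, 0.2]
opening: 0.4
grasp_force: 30.0
```

Converted, 0.001 m / 0.8 = 0.0013, -0.0006 m / 0.8 = -0.0008.

Call:
play_rows:
  motion:
    - [[-0.0008,0.0004,0.0013,0,0,0],[-0.0008,0.0004,0.0013,0,0,0],[-0.0008,0.0004,0.0013,0,0,0],[-0.0008,0.0004,0.0013,0,0,0]]

```text
time_s: 8.97
position: [0.513, 0.1824, 0.0716]
tcp_rot: [[0.894, 0.447, 0.0], [0.447, -0.894, 0.0], [0.0, 0.0, -1.0]]
force: [0.4, -1.8, 0.6]
opening: 0.404
grasp_force: 30.0
```

Converted, 0.001 m / 0.8 = 0.0013.

Call:
play_rows:
  motion:
    - [[0,0,0.0013,0,0,0],[0,0,0.0013,0,0,0],[0,0,0.0013,0,0,0],[0,0,0.0013,0,0,0]]

```text
time_s: 9.3
position: [0.5129, 0.1825, 0.0706]
tcp_rot: [[0.894, 0.447, 0.0], [0.447, -0.894, 0.0], [0.0, -0.0, -1.0]]
force: [-1.0, -1.2, 2.7]
opening: 0.406
grasp_force: 30.0
```

Converted, 0.001 m / 0.8 = 0.0013.

Call:
play_rows:
  motion:
    - [[0,0,0.0013,0,0,0],[0,0,0.0013,0,0,0],[0,0,0.0013,0,0,0],[0,0,0.0013,0,0,0]]

```text
time_s: 9.63
position: [0.5131, 0.1825, 0.0698]
tcp_rot: [[0.894, 0.447, 0.001], [0.447, -0.894, 0.0], [0.001, 0.0, -1.0]]
force: [-1.1, -0.4, 5.9]
opening: 0.404
grasp_force: 30.0
```

Converted, -0.1 m / 0.8 = -0.125, -0.06 m / 0.8 = -0.075.

Call:
play_rows:
  motion:
    - [[0,0,0,0,0,0],[0,0,0,0,0,0],[0,0,0,0,0,0],[0,0,0,0,0,0],[0,0,-0.0125,0,0,0],[0,0,-0.0375,0,0,0],[0,0,-0.075,0,0,0],[0,0,-0.125,0,0,0]]
  fingers: 0.06

```text
time_s: 10.3
position: [0.5109, 0.182, 0.1689]
tcp_rot: [[0.894, 0.447, -0.006], [0.447, -0.894, -0.001], [-0.006, -0.002, -1.0]]
force: [0.5, 0.9, -1.1]
opening: 0.689
grasp_force: 0.0
```

```bash
python3 - <<'E'
from h import *
np.set_printoptions(precision=4,suppress=True)
c=imaging.capture("side");t=imaging.capture("top")
def crop(c,b,s): return cv2.resize(c["frame"][b[1]:b[3],b[0]:b[2],::-1],None,fx=s,fy=s,interpolation=cv2.INTER_CUBIC)
cv2.imwrite("pics/s4.png",crop(c,(257,165,307,215),10))
s=bot.read_state();print(s["time_s"],s["position"],s["force"])
np.save("pics/side4.npy",c,allow_pickle=True)
print("ring top",proj(c,np.array([.513,.1825,.0585])),"stand",proj(c,np.array([.4723,-.2132,.026])))
E
```

```text
10.4 [0.5171 0.1832 0.1757] [0.637  0.2412 0.8762]
ring top [281.6162 186.2367] stand [383.7054 239.6105]
```

View pics/s4.png

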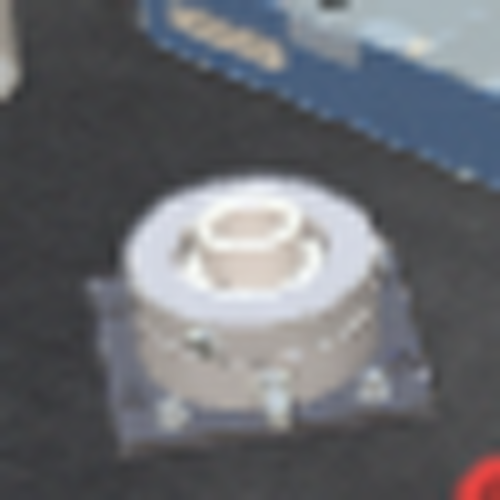

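The crop shows the ring sitting in the port, level, with its top ellipse at about (282,187.5) and the neck standing about 10 mm above the face. Now to the pusher.

Converted, 0.252 m / 0.8 = 0.315, -0.119 m / 0.8 = -0.1488.

Call:
play_rows:
  motion:
    - [[-0.0188,0.0295,0,0,0,0],[-0.0438,0.0689,0,0,0,0],[-0.07,0.1103,0,0,0,0],[-0.0963,0.1516,0,0,0,0],[-0.1225,0.193,0,0,0,0],[-0.1488,0.2344,0,0,0,0],[-0.175,0.2756,0,0,0,0],[-0.2,0.315,0,0,0,0]]

```text
time_s: 11.07
position: [0.4819, -0.1165, 0.1698]
tcp_rot: [[0.894, 0.447, 0.0], [0.447, -0.894, -0.0], [0.0, 0.0, -1.0]]
force: [1.3, 0.9, -0.2]
opening: 0.689
grasp_force: 0.0
```

Call:
play_rows:
  motion:
    - [[-0.025,0.0394,0,0,0,0],[-0.05,0.0788,0,0,0,0],[-0.0663,0.1046,0,0,0,0],[-0.0663,0.1046,0,0,0,0],[-0.0663,0.1046,0,0,0,0],[-0.0663,0.1046,0,0,0,0],[-0.0663,0.1046,0,0,0,0]]

```text
time_s: 11.65
position: [0.4721, -0.2116, 0.1694]
tcp_rot: [[0.894, 0.449, -0.001], [0.449, -0.894, 0.001], [-0.0, -0.001, -1.0]]
force: [0.0, -0.0, -0.3]
opening: 0.688
grasp_force: 0.0
```

Converted, 0.02 m / 0.8 = 0.025, 0.01 m / 0.8 = 0.0125.

Call:
play_rows:
  motion:
    - [[0,0,0.0125,0,0,0],[0,0,0.025,0,0,0],[0,0,0.025,0,0,0],[0,0,0.025,0,0,0]]

```text
time_s: 11.98
position: [0.4719, -0.212, 0.1484]
tcp_rot: [[0.894, 0.448, -0.002], [0.448, -0.894, 0.002], [-0.001, -0.003, -1.0]]
force: [0.2, -0.0, 0.3]
opening: 0.68
grasp_force: 0.0
```

Converted, 0.0815 m / 0.8 = 0.1019, 0.0018 m / 0.8 = 0.0023.

Call:
play_rows:
  motion:
    - [[0,0.0023,0.025,0,0,0],[0,0.0023,0.0563,0,0,0],[0,0.0023,0.0813,0,0,0],[0,0.0023,0.0975,0,0,0],[0,0.0023,0.1019,0,0,0],[0,0.0023,0.1019,0,0,0],[0,0.0023,0.1019,0,0,0],[0,0.0023,0.1019,0,0,0]]

```text
time_s: 12.65
position: [0.474, -0.2151, 0.0689]
tcp_rot: [[0.894, 0.448, 0.002], [0.448, -0.894, -0.001], [0.001, 0.002, -1.0]]
force: [0.6, -0.3, 0.0]
opening: 0.693
grasp_force: 0.0
```

Call:
play_rows:
  motion:
    - [[0,0,0,0,0,0],[0,0,0,0,0,0],[0,0,0,0,0,0],[0,0,0,0,0,0],[0,0,0,0,0,0],[0,0,0,0,0,0],[0,0,0,0,0,0]]
  fingers: 0.02

```text
time_s: 13.23
position: [0.4732, -0.2147, 0.0681]
tcp_rot: [[0.894, 0.447, -0.0], [0.447, -0.894, 0.0], [-0.0, -0.0, -1.0]]
force: [0.3, -0.0, 0.4]
opening: 0.313
grasp_force: 30.0
```

Converted, -0.1 m / 0.8 = -0.125, -0.09 m / 0.8 = -0.1125.

Call:
play_rows:
  motion:
    - [[0,0,-0.0063,0,0,0],[0,0,-0.0188,0,0,0],[0,0,-0.0375,0,0,0],[0,0,-0.0625,0,0,0],[0,0,-0.0938,0,0,0],[0,0,-0.1125,0,0,0],[0,0,-0.125,0,0,0],[0.0113,-0.0179,-0.125,0,0,0]]

```text
time_s: 13.9
position: [0.4771, -0.2012, 0.1711]
tcp_rot: [[0.895, 0.445, 0.006], [0.445, -0.895, -0.006], [0.003, 0.008, -1.0]]
force: [0.5, -0.0, -1.3]
opening: 0.315
grasp_force: 30.0
```

Converted, -0.2537 m / 0.8 = -0.3171, -0.222 m / 0.8 = -0.2775.

Call:
play_rows:
  motion:
    - [[0.025,-0.0396,0,0,0,0],[0.05,-0.0793,0,0,0,0],[0.075,-0.1189,0,0,0,0],[0.1,-0.1585,0,0,0,0],[0.125,-0.1981,0,0,0,0],[0.15,-0.2378,0,0,0,0],[0.175,-0.2775,0,0,0,0],[0.2,-0.3171,0,0,0,0]]

```text
time_s: 14.57
position: [0.504, 0.1024, 0.1682]
tcp_rot: [[0.894, 0.447, -0.001], [0.447, -0.894, -0.0], [-0.001, -0.0, -1.0]]
force: [0.1, -0.6, -0.9]
opening: 0.314
grasp_force: 30.0
```

Call:
play_rows:
  motion:
    - [[0.0225,-0.0359,0,0,0,0],[0.04,-0.0638,0,0,0,0],[0.0545,-0.0866,0,0,0,0],[0.0545,-0.0866,0,0,0,0],[0.0545,-0.0866,0,0,0,0],[0.0545,-0.0866,0,0,0,0],[0.0545,-0.0866,0,0,0,0],[0.0545,-0.0866,0,0,0,0]]

```text
time_s: 15.23
position: [0.5124, 0.1808, 0.168]
tcp_rot: [[0.895, 0.446, -0.001], [0.446, -0.895, -0.0], [-0.001, -0.0, -1.0]]
force: [-0.2, 0.4, -0.3]
opening: 0.315
grasp_force: 30.0
```

```bash
python3 - <<'E'
from h import *
np.set_printoptions(precision=4,suppress=True)
c=imaging.capture("side")
def crop(c,b,s): return cv2.resize(c["frame"][b[1]:b[3],b[0]:b[2],::-1],None,fx=s,fy=s,interpolation=cv2.INTER_CUBIC)
cv2.imwrite("pics/s5.png",crop(c,(250,125,320,215),6))
s=bot.read_state();p=np.array(s["position"]);print(s["time_s"],p,s["force"])
print("pilot end",proj(c,p-[0,0,.0541]),"ringtop",proj(c,np.array([.5125,.1823,.0585])))
E
```

```text
15.2833 [0.5125 0.1809 0.1681] [ 0.791  -0.5828 -1.0901]
pilot end [280.8393 172.7891] ringtop [281.5813 186.3277]
```

View pics/s5.png

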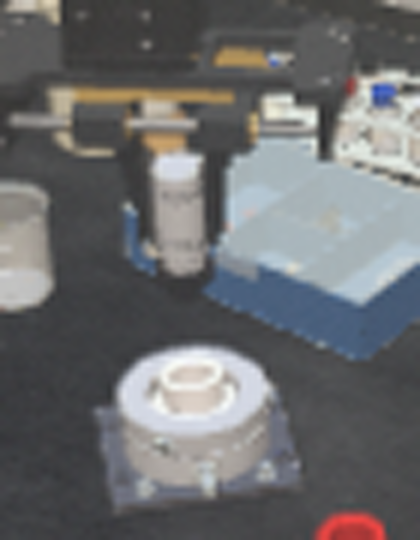

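The crop shows the pusher upright, pilot above the ring: pusher axis at about (280.6,171), ring top at about (282,187). Allowing for perspective drift of about 1.2 px this is aligned. Lowering.

Converted, 0.052 m / 0.8 = 0.065, 0.045 m / 0.8 = 0.0563.

Call:
play_rows:
  motion:
    - [[0,0,0.0188,0,0,0],[0,0,0.0375,0,0,0],[0,0,0.0563,0,0,0],[0,0,0.065,0,0,0],[0,0,0.065,0,0,0],[0,0,0.065,0,0,0],[0,0,0.065,0,0,0],[0,0,0.065,0,0,0]]

```text
time_s: 15.95
position: [0.5133, 0.182, 0.1169]
tcp_rot: [[0.894, 0.447, 0.002], [0.447, -0.894, 0.0], [0.002, 0.001, -1.0]]
force: [-0.3, 0.1, -1.4]
opening: 0.315
grasp_force: 30.0
```

Converted, 0.003 m / 0.8 = 0.0038, 0.002 m / 0.8 = 0.0025.

Call:
play_rows:
  motion:
    - [[0,0,0.0013,0,0,0],[0,0,0.0025,0,0,0],[0,0,0.0038,0,0,0],[0,0,0.0038,0,0,0]]

```text
time_s: 16.28
position: [0.5124, 0.1821, 0.113]
tcp_rot: [[0.894, 0.447, -0.0], [0.447, -0.894, -0.0], [-0.0, -0.0, -1.0]]
force: [-0.3, -0.4, -1.7]
opening: 0.317
grasp_force: 30.0
```

Converted, 0.002 m / 0.8 = 0.0025, 0.001 m / 0.8 = 0.0013.

Call:
play_rows:
  motion:
    - [[0,0,0.0013,0,0,0],[0,0,0.0025,0,0,0],[0,0,0.0025,0,0,0],[0,0,0.0025,0,0,0]]

```text
time_s: 16.62
position: [0.5125, 0.182, 0.1109]
tcp_rot: [[0.894, 0.447, -0.0], [0.447, -0.894, -0.0], [-0.0, -0.0, -1.0]]
force: [0.3, 0.3, -1.1]
opening: 0.312
grasp_force: 30.0
```

Converted, 0.003 m / 0.8 = 0.0038, 0.0015 m / 0.8 = 0.0019.

Call:
play_rows:
  motion:
    - [[0,0,0.0019,0,0,0],[0,0,0.0038,0,0,0],[0,0,0.0038,0,0,0],[0,0,0.0038,0,0,0]]

```text
time_s: 16.95
position: [0.5124, 0.182, 0.1079]
tcp_rot: [[0.894, 0.447, -0.0], [0.447, -0.894, -0.0], [-0.0, -0.0, -1.0]]
force: [0.7, -0.5, -0.9]
opening: 0.317
grasp_force: 30.0
```

Converted, 0.0045 m / 0.8 = 0.0056, 0.003 m / 0.8 = 0.0038.

Call:
play_rows:
  motion:
    - [[0,0,0.0019,0,0,0],[0,0,0.0038,0,0,0],[0,0,0.0056,0,0,0],[0,0,0.0056,0,0,0]]

```text
time_s: 17.28
position: [0.5125, 0.1819, 0.1034]
tcp_rot: [[0.894, 0.447, -0.0], [0.447, -0.894, -0.0], [-0.0, 0.0, -1.0]]
force: [-0.4, 0.3, -0.7]
opening: 0.314
grasp_force: 30.0
```

Converted, 0.0015 m / 0.8 = 0.0019, 0.001 m / 0.8 = 0.0013.

Call:
play_rows:
  motion:
    - [[0,0,0.0013,0,0,0],[0,0,0.0019,0,0,0],[0,0,0.0019,0,0,0],[0,0,0.0019,0,0,0]]

```text
time_s: 17.62
position: [0.5126, 0.1819, 0.1022]
tcp_rot: [[0.894, 0.447, 0.0], [0.447, -0.894, -0.0], [0.0, 0.0, -1.0]]
force: [-0.8, -0.1, 1.5]
opening: 0.316
grasp_force: 30.0
```

Converted, 0.001 m / 0.8 = 0.0013, 0.0005 m / 0.8 = 0.0006.

Call:
play_rows:
  motion:
    - [[0,0,0.0006,0,0,0],[0,0,0.0013,0,0,0],[0,0,0.0013,0,0,0]]

```text
time_s: 17.87
position: [0.5126, 0.1819, 0.1012]
tcp_rot: [[0.894, 0.447, 0.0], [0.447, -0.894, -0.0], [0.0, 0.0, -1.0]]
force: [-0.3, -1.9, 2.8]
opening: 0.316
grasp_force: 30.0
```

Converted, 0.001 m / 0.8 = 0.0013, 0.0005 m / 0.8 = 0.0006.

Call:
play_rows:
  motion:
    - [[0,0,0.0006,0,0,0],[0,0,0.0013,0,0,0],[0,0,0.0013,0,0,0]]

```text
time_s: 18.12
position: [0.5125, 0.1819, 0.1001]
tcp_rot: [[0.894, 0.447, -0.0], [0.447, -0.894, -0.0], [-0.0, 0.0, -1.0]]
force: [0.5, -1.2, 4.1]
opening: 0.314
grasp_force: 30.0
```

Converted, 0.001 m / 0.8 = 0.0013, 0.0005 m / 0.8 = 0.0006.

Call:
play_rows:
  motion:
    - [[0,0,0.0006,0,0,0],[0,0,0.0013,0,0,0],[0,0,0.0013,0,0,0]]

```text
time_s: 18.37
position: [0.5127, 0.182, 0.0995]
tcp_rot: [[0.894, 0.447, 0.0], [0.447, -0.894, 0.0], [0.0, 0.0, -1.0]]
force: [-0.5, -1.7, 5.8]
opening: 0.316
grasp_force: 30.0
```

Converted, 0.001 m / 0.8 = 0.0013, 0.0005 m / 0.8 = 0.0006.

Call:
play_rows:
  motion:
    - [[0,0,0.0006,0,0,0],[0,0,0.0013,0,0,0],[0,0,0.0013,0,0,0]]

```text
time_s: 18.62
position: [0.5128, 0.1821, 0.0987]
tcp_rot: [[0.894, 0.447, 0.001], [0.447, -0.894, 0.0], [0.001, 0.0, -1.0]]
force: [-1.2, -0.7, 6.9]
opening: 0.317
grasp_force: 30.0
```

Converted, 0.001 m / 0.8 = 0.0013, 0.0005 m / 0.8 = 0.0006.

Call:
play_rows:
  motion:
    - [[0,0,0.0006,0,0,0],[0,0,0.0013,0,0,0],[0,0,0.0013,0,0,0]]

```text
time_s: 18.87
position: [0.5129, 0.1821, 0.098]
tcp_rot: [[0.894, 0.447, 0.001], [0.447, -0.894, 0.0], [0.001, 0.0, -1.0]]
force: [-1.4, -1.7, 9.6]
opening: 0.313
grasp_force: 30.0
```

Call:
play_rows:
  motion:
    - [[0,0,0.0004,0,0,0],[0,0,0.0008,0,0,0],[0,0,0.0008,0,0,0]]

```text
time_s: 19.12
position: [0.5128, 0.1822, 0.0962]
tcp_rot: [[0.894, 0.447, 0.001], [0.447, -0.894, 0.0], [0.001, -0.0, -1.0]]
force: [0.4, -0.9, 0.4]
opening: 0.318
grasp_force: 30.0
```

Converted, 0.0006 m / 0.8 = 0.0008, 0.0003 m / 0.8 = 0.0004.

Call:
play_rows:
  motion:
    - [[0,0,0.0004,0,0,0],[0,0,0.0008,0,0,0],[0,0,0.0008,0,0,0]]

```text
time_s: 19.37
position: [0.5125, 0.1821, 0.0955]
tcp_rot: [[0.894, 0.447, -0.0], [0.447, -0.894, 0.0], [-0.0, -0.0, -1.0]]
force: [-0.5, -0.5, 0.6]
opening: 0.318
grasp_force: 30.0
```

Converted, 0.0006 m / 0.8 = 0.0008, 0.0003 m / 0.8 = 0.0004.

Call:
play_rows:
  motion:
    - [[0,0,0.0004,0,0,0],[0,0,0.0008,0,0,0],[0,0,0.0008,0,0,0]]

```text
time_s: 19.62
position: [0.5125, 0.1821, 0.0951]
tcp_rot: [[0.894, 0.447, -0.0], [0.447, -0.894, 0.0], [-0.0, -0.0, -1.0]]
force: [-0.2, -1.6, 0.2]
opening: 0.314
grasp_force: 30.0
```

Converted, 0.0006 m / 0.8 = 0.0008, 0.0003 m / 0.8 = 0.0004.

Call:
play_rows:
  motion:
    - [[0,0,0.0004,0,0,0],[0,0,0.0008,0,0,0],[0,0,0.0008,0,0,0]]

```text
time_s: 19.87
position: [0.5124, 0.182, 0.0946]
tcp_rot: [[0.894, 0.447, -0.0], [0.447, -0.894, -0.0], [-0.0, -0.0, -1.0]]
force: [0.1, -0.0, 0.1]
opening: 0.318
grasp_force: 30.0
```

Converted, 0.0006 m / 0.8 = 0.0008, 0.0003 m / 0.8 = 0.0004.

Call:
play_rows:
  motion:
    - [[0,0,0.0004,0,0,0],[0,0,0.0008,0,0,0],[0,0,0.0008,0,0,0]]

```text
time_s: 20.12
position: [0.5124, 0.1821, 0.0939]
tcp_rot: [[0.894, 0.447, -0.0], [0.447, -0.894, 0.0], [-0.0, -0.0, -1.0]]
force: [-1.6, -0.5, -0.8]
opening: 0.314
grasp_force: 30.0
```

Converted, 0.0005 m / 0.8 = 0.0006, 0.0003 m / 0.8 = 0.0004.

Call:
play_rows:
  motion:
    - [[0,0,0.0004,0,0,0],[0,0,0.0006,0,0,0],[0,0,0.0006,0,0,0]]

```text
time_s: 20.37
position: [0.5124, 0.1821, 0.0935]
tcp_rot: [[0.894, 0.447, -0.0], [0.447, -0.894, 0.0], [-0.0, -0.0, -1.0]]
force: [-0.2, 0.4, 1.0]
opening: 0.316
grasp_force: 30.0
```

Converted, 0.0005 m / 0.8 = 0.0006, 0.0003 m / 0.8 = 0.0004.

Call:
play_rows:
  motion:
    - [[0,0,0.0004,0,0,0],[0,0,0.0006,0,0,0],[0,0,0.0006,0,0,0]]

```text
time_s: 20.62
position: [0.5124, 0.1821, 0.0934]
tcp_rot: [[0.894, 0.447, -0.0], [0.447, -0.894, 0.0], [-0.0, -0.0, -1.0]]
force: [-0.8, 0.5, 4.7]
opening: 0.317
grasp_force: 30.0
```

Converted, 0.0005 m / 0.8 = 0.0006, 0.0003 m / 0.8 = 0.0004.

Call:
play_rows:
  motion:
    - [[0,0,0.0004,0,0,0],[0,0,0.0006,0,0,0],[0,0,0.0006,0,0,0]]

```text
time_s: 20.87
position: [0.5124, 0.1821, 0.0933]
tcp_rot: [[0.894, 0.447, 0.0], [0.447, -0.894, 0.0], [0.0, -0.0, -1.0]]
force: [-2.1, -0.3, 8.5]
opening: 0.315
grasp_force: 30.0
```

Converted, 0.0004 m / 0.8 = 0.0005, 0.0002 m / 0.8 = 0.0003.

Call:
play_rows:
  motion:
    - [[0,0,0.0003,0,0,0],[0,0,0.0005,0,0,0],[0,0,0.0005,0,0,0]]

```text
time_s: 21.12
position: [0.5125, 0.1821, 0.0933]
tcp_rot: [[0.894, 0.447, 0.0], [0.447, -0.894, 0.0], [0.0, -0.0, -1.0]]
force: [-2.6, -0.5, 9.7]
opening: 0.314
grasp_force: 30.0
```

Converted, 0.0002 m / 0.8 = 0.0003.

Call:
play_rows:
  motion:
    - [[0,0,0.0003,0,0,0],[0,0,0.0003,0,0,0],[0,0,0.0003,0,0,0]]

```text
time_s: 21.37
position: [0.5125, 0.1821, 0.0932]
tcp_rot: [[0.894, 0.447, 0.0], [0.447, -0.894, 0.0], [0.0, 0.0, -1.0]]
force: [-2.2, -0.5, 12.0]
opening: 0.315
grasp_force: 30.0
```

Call:
play_rows:
  motion:
    - [[0,0,0,0,0,0],[0,0,0,0,0,0]]

```text
time_s: 21.53
position: [0.5125, 0.1821, 0.0932]
tcp_rot: [[0.894, 0.447, 0.0], [0.447, -0.894, 0.0], [0.0, 0.0, -1.0]]
force: [-1.8, -0.0, 11.6]
opening: 0.318
grasp_force: 30.0
```

Converted, 0.0003 m / 0.8 = 0.0004, 0.0002 m / 0.8 = 0.0003.

Call:
play_rows:
  motion:
    - [[0,0,0.0003,0,0,0],[0,0,0.0004,0,0,0],[0,0,0.0004,0,0,0]]

```text
time_s: 21.78
position: [0.5125, 0.1821, 0.0931]
tcp_rot: [[0.894, 0.447, 0.0], [0.447, -0.894, 0.0], [0.0, 0.0, -1.0]]
force: [-2.7, -0.9, 13.1]
opening: 0.319
grasp_force: 30.0
```

Converted, 0.0001 m / 0.8 = 0.0001.

Call:
play_rows:
  motion:
    - [[0,0,0.0001,0,0,0],[0,0,0.0001,0,0,0]]

```text
time_s: 21.95
position: [0.5125, 0.1821, 0.0931]
tcp_rot: [[0.894, 0.447, 0.0], [0.447, -0.894, 0.0], [0.0, 0.0, -1.0]]
force: [-3.0, -0.3, 13.8]
opening: 0.319
grasp_force: 30.0
```

Converted, 0.0002 m / 0.8 = 0.0003.

Call:
play_rows:
  motion:
    - [[0,0,0.0003,0,0,0],[0,0,0.0003,0,0,0],[0,0,0.0003,0,0,0],[0,0,0.0003,0,0,0]]

```text
time_s: 22.28
position: [0.5125, 0.1821, 0.093]
tcp_rot: [[0.894, 0.447, 0.001], [0.447, -0.894, 0.0], [0.001, 0.0, -1.0]]
force: [-3.1, 0.4, 14.6]
opening: 0.317
grasp_force: 30.0
```

```bash
python3 - <<'E'
from h import *
s=bot.read_state();print(s["force"],s["position"])
c=imaging.capture("side");print(bot.read_state()["force"])
E
```

```text
[-3.07476041  0.36524017 14.58523693] [0.51250218 0.18214943 0.0930397 ]
[-2.77941942 -0.24081684 15.05241038]
```

Converted, -0.004 m / 0.8 = -0.005, -0.003 m / 0.8 = -0.0038.

Call:
play_rows:
  motion:
    - [[0,0,-0.0006,0,0,0],[0,0,-0.0019,0,0,0],[0,0,-0.0038,0,0,0],[0,0,-0.005,0,0,0],[0,0,-0.005,0,0,0]]

```text
time_s: 22.75
position: [0.5127, 0.182, 0.0951]
tcp_rot: [[0.894, 0.447, 0.0], [0.447, -0.894, 0.0], [0.0, 0.0, -1.0]]
force: [0.3, -0.3, -0.1]
opening: 0.314
grasp_force: 30.0
```

Converted, -0.07 m / 0.8 = -0.0875, -0.06 m / 0.8 = -0.075.

Call:
play_rows:
  motion:
    - [[0,0,-0.0038,0,0,0],[0,0,-0.0113,0,0,0],[0,0,-0.025,0,0,0],[0,0,-0.05,0,0,0],[0,0,-0.075,0,0,0],[0,0,-0.0875,0,0,0],[0,0,-0.0875,0,0,0],[0,0,-0.0875,0,0,0]]

```text
time_s: 23.42
position: [0.5128, 0.1821, 0.1661]
tcp_rot: [[0.894, 0.447, 0.002], [0.447, -0.894, 0.0], [0.002, 0.001, -1.0]]
force: [0.1, 0.4, -1.1]
opening: 0.316
grasp_force: 30.0
```

```bash
python3 - <<'E'
from h import *
np.set_printoptions(precision=4,suppress=True)
c=imaging.capture("side")
def crop(c,b,s): return cv2.resize(c["frame"][b[1]:b[3],b[0]:b[2],::-1],None,fx=s,fy=s,interpolation=cv2.INTER_CUBIC)
cv2.imwrite("pics/s6.png",crop(c,(252,130,312,215),7))
s=bot.read_state();p=np.array(s["position"]);print(s["time_s"],p,s["force"],s["opening"]*87)
for z in(.051,.0585):print(z,proj(c,np.array([.5125,.182,z])))
E
```

```text
23.4667 [0.5121 0.182  0.1652] [-0.3768 -0.7549 -1.1154] 27.487838296034024
0.051 [281.7971 188.1497]
0.0585 [281.6544 186.3529]
```

View pics/s6.png

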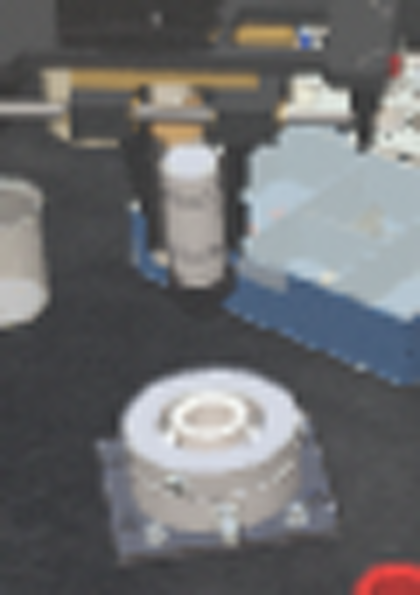

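The crop shows the ring down and level: its top at about (282,189.5) stands only 1–2 mm above the face, versus about 10 mm before. The force trace fits as well: slope peak of about 11 N, then a drop, then bearing on the window, held at about 16 N. Returning the pusher.

Converted, 0.2412 m / 0.8 = 0.3015, 0.2095 m / 0.8 = 0.2619.

Call:
play_rows:
  motion:
    - [[-0.015,0.0238,0,0,0,0],[-0.04,0.0635,0,0,0,0],[-0.065,0.1031,0,0,0,0],[-0.09,0.1429,0,0,0,0],[-0.115,0.1825,0,0,0,0],[-0.14,0.2221,0,0,0,0],[-0.165,0.2619,0,0,0,0],[-0.19,0.3015,0,0,0,0]]

```text
time_s: 24.13
position: [0.4832, -0.103, 0.1641]
tcp_rot: [[0.894, 0.447, -0.003], [0.447, -0.894, 0.001], [-0.002, -0.002, -1.0]]
force: [-0.0, -0.4, -0.8]
opening: 0.311
grasp_force: 30.0
```

Converted, 0.0959 m / 0.8 = 0.1199, 0.0857 m / 0.8 = 0.1071.

Call:
play_rows:
  motion:
    - [[-0.025,0.0398,0,0,0,0],[-0.05,0.0795,0,0,0,0],[-0.0675,0.1071,0,0,0,0],[-0.0755,0.1199,0,0,0,0],[-0.0755,0.1199,0,0,0,0],[-0.0755,0.1199,0,0,0,0],[-0.0755,0.1199,0,0,0,0],[-0.0755,0.1199,0,0,0,0]]

```text
time_s: 24.8
position: [0.473, -0.2123, 0.165]
tcp_rot: [[0.893, 0.449, -0.001], [0.449, -0.893, 0.001], [-0.001, -0.002, -1.0]]
force: [-0.3, 0.1, -0.6]
opening: 0.313
grasp_force: 30.0
```

Converted, 0.079 m / 0.8 = 0.0988, 0.075 m / 0.8 = 0.0938.

Call:
play_rows:
  motion:
    - [[0,0,0.025,0,0,0],[0,0,0.05,0,0,0],[0,0,0.075,0,0,0],[0,0,0.0938,0,0,0],[0,0,0.0988,0,0,0],[0,0,0.0988,0,0,0],[0,0,0.0988,0,0,0],[0,0,0.0988,0,0,0]]

```text
time_s: 25.47
position: [0.4741, -0.2144, 0.0873]
tcp_rot: [[0.894, 0.448, 0.002], [0.448, -0.894, -0.001], [0.001, 0.002, -1.0]]
force: [0.3, -0.0, -2.0]
opening: 0.309
grasp_force: 30.0
```

Call:
play_rows:
  motion:
    - [[0,0,0,0,0,0],[0,0,0,0,0,0],[0,0,0,0,0,0]]

```text
time_s: 25.72
position: [0.4737, -0.2147, 0.0871]
tcp_rot: [[0.894, 0.447, 0.001], [0.447, -0.894, -0.001], [0.001, 0.001, -1.0]]
force: [0.1, 0.2, -1.6]
opening: 0.315
grasp_force: 30.0
```

Converted, 0.009 m / 0.8 = 0.0113, -0.0004 m / 0.8 = -0.0005.

Call:
play_rows:
  motion:
    - [[-0.0005,-0.0003,0.0025,0,0,0],[-0.0005,-0.0003,0.0063,0,0,0],[-0.0005,-0.0003,0.01,0,0,0],[-0.0005,-0.0003,0.0113,0,0,0],[-0.0005,-0.0003,0.0113,0,0,0],[-0.0005,-0.0003,0.0113,0,0,0]]

```text
time_s: 26.22
position: [0.4728, -0.2144, 0.0771]
tcp_rot: [[0.894, 0.447, -0.0], [0.447, -0.894, 0.0], [-0.0, -0.001, -1.0]]
force: [-0.5, 0.6, -0.8]
opening: 0.317
grasp_force: 30.0
```

Converted, 0.003 m / 0.8 = 0.0038, 0.0015 m / 0.8 = 0.0019.

Call:
play_rows:
  motion:
    - [[0,0,0.0019,0,0,0],[0,0,0.0038,0,0,0],[0,0,0.0038,0,0,0]]

```text
time_s: 26.47
position: [0.4728, -0.2144, 0.0741]
tcp_rot: [[0.894, 0.447, -0.0], [0.447, -0.894, 0.0], [-0.0, -0.0, -1.0]]
force: [-0.8, -0.3, -0.6]
opening: 0.314
grasp_force: 30.0
```

Converted, 0.003 m / 0.8 = 0.0038, 0.0015 m / 0.8 = 0.0019.

Call:
play_rows:
  motion:
    - [[0,0,0.0019,0,0,0],[0,0,0.0038,0,0,0],[0,0,0.0038,0,0,0]]

```text
time_s: 26.72
position: [0.4728, -0.2144, 0.0711]
tcp_rot: [[0.894, 0.447, -0.0], [0.447, -0.894, 0.0], [-0.0, -0.0, -1.0]]
force: [-1.4, 0.1, -1.0]
opening: 0.311
grasp_force: 30.0
```

Converted, 0.002 m / 0.8 = 0.0025, 0.001 m / 0.8 = 0.0013.

Call:
play_rows:
  motion:
    - [[0,0,0.0013,0,0,0],[0,0,0.0025,0,0,0],[0,0,0.0025,0,0,0]]

```text
time_s: 26.97
position: [0.4729, -0.2144, 0.0692]
tcp_rot: [[0.894, 0.447, -0.0], [0.447, -0.894, 0.0], [-0.0, -0.0, -1.0]]
force: [-0.7, -0.2, -0.7]
opening: 0.315
grasp_force: 30.0
```

Converted, 0.0008 m / 0.8 = 0.001, 0.0005 m / 0.8 = 0.0006.

Call:
play_rows:
  motion:
    - [[0,0,0.0006,0,0,0],[0,0,0.001,0,0,0],[0,0,0.001,0,0,0]]

```text
time_s: 27.22
position: [0.4729, -0.2144, 0.0685]
tcp_rot: [[0.894, 0.447, -0.0], [0.447, -0.894, 0.0], [-0.0, -0.0, -1.0]]
force: [-0.3, 0.8, -0.5]
opening: 0.313
grasp_force: 30.0
```

Converted, 0.0006 m / 0.8 = 0.0008, 0.0005 m / 0.8 = 0.0006.

Call:
play_rows:
  motion:
    - [[0,0,0.0006,0,0,0],[0,0,0.0008,0,0,0],[0,0,0.0008,0,0,0]]

```text
time_s: 27.47
position: [0.473, -0.2145, 0.0681]
tcp_rot: [[0.894, 0.447, 0.0], [0.447, -0.894, -0.0], [0.0, 0.0, -1.0]]
force: [0.5, 0.5, 1.5]
opening: 0.319
grasp_force: 30.0
```

Call:
play_rows:
  motion:
    - [[0,0,0,0,0,0],[0,0,0,0,0,0],[0,0,0,0,0,0],[0,0,0,0,0,0],[0,0,0,0,0,0],[0,0,0,0,0,0]]
  fingers: 0.06

```text
time_s: 27.97
position: [0.4729, -0.2145, 0.0679]
tcp_rot: [[0.894, 0.447, -0.0], [0.447, -0.894, 0.0], [-0.0, -0.0, -1.0]]
force: [-1.0, 0.0, 0.3]
opening: 0.654
grasp_force: 0.0
```

Converted, -0.15 m / 0.8 = -0.1875, -0.14 m / 0.8 = -0.175.

Call:
play_rows:
  motion:
    - [[0,0,-0.0188,0,0,0],[0,0,-0.05,0,0,0],[0,0,-0.0938,0,0,0],[0,0,-0.1375,0,0,0],[0,0,-0.175,0,0,0],[0,0,-0.1875,0,0,0],[0,0,-0.1875,0,0,0],[0,0,-0.1875,0,0,0]]

```text
time_s: 28.63
position: [0.4726, -0.2142, 0.2177]
tcp_rot: [[0.894, 0.447, -0.0], [0.447, -0.894, 0.0], [-0.0, -0.0, -1.0]]
force: [-0.4, -0.6, 0.0]
opening: 0.69
grasp_force: 0.0
```

```bash
python3 - <<'E'
from h import *
c=imaging.capture("side")
def crop(c,b,s): return cv2.resize(c["frame"][b[1]:b[3],b[0]:b[2],::-1],None,fx=s,fy=s,interpolation=cv2.INTER_CUBIC)
cv2.imwrite("pics/s7.png",crop(c,(262,165,410,275),5))
s=bot.read_state();print(s["time_s"],s["position"],s["force"])
E
```

```text
28.6833 [ 0.47199573 -0.21380183  0.21665552] [-0.47305947  0.4709281  -1.08626668]
```

View pics/s7.png

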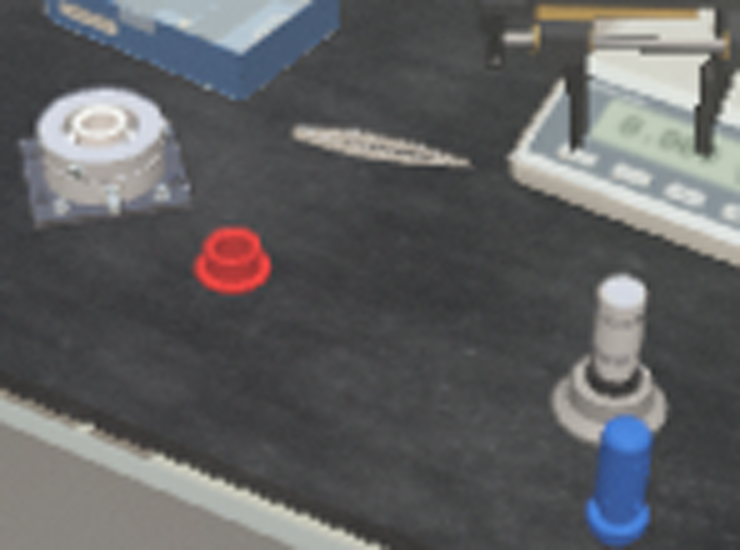

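The pusher stands upright in its stand at about (386,232), the ring is home and level in the cell at about (282,190), and the bystanders are unmoved. On return the pusher seated at the same height it was taken from, so it did not slip in the grip. Handing in.

```bash
python3 -c "
from rig import bot
print(bot.hand_in())"
```

```text
the job is handed in; nothing more can be done
None
```

The job is handed in: I set the white ring in the port and pressed it down with about 16 N at most, and put the pusher back upright in its stand. The force trace and picture show the ring level and home, but I could not see the three catches directly.

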